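# Make up a teapot set in the damp box and seal it

### The job

Complete the teapot set in the grey damp box: it needs exactly one pot body, one pot lid, one cup, one spout and one handle, each on the floor of a compartment of its own (any but the one with the plaster block), with pot, cup and lid standing upright. Some pieces are already in the box: leave them there, add only the kinds that are missing from the bench, leave every other piece on the bench, and do not disturb the bottle, the scraper or the plaster mould. Then set the green cover on the box and press it down at both ends until it is fully home all round.

Things in the scene. Friction and masses are not known exactly. Their poses are not given: they have to be found in the camera images.
- box: Grey damp box, fixed: slab 320 x 224 x 14 mm, whose top is the compartment floor; walls 296 (x) x 200 mm outside, 6 mm thick, top 40 mm above bench, leaning in. Dividers 24 mm above the floor make 3 x 2 compartments of 92 mm; a plaster block 78 mm square, 30 mm tall, fills the middle one at +y. A sprung black rubber lip stands out 5.5 mm at each short end. Origin: centre of underside; x lengthwise.
- cover: Loose green box cover, open below: 308 x 216 mm outside, 66 mm tall, 0.36 kg; inside 2 mm longer at each end and 4 mm wider at each side than the box walls; either way round. White bar handle on top along x, 110 x 16 mm, bar 88 to 100 mm above the lower edge, gap below it. Origin: centre of lower edge: 14 mm above bench when fully home, about 28 mm while it only rests on the lips.
- cover_end1 (a point): Point on the top face of the cover near its -x end, 118 mm from the middle: a place to press. 66 mm above the lower edge, so 80 mm above the bench when home. Each end needs a push of about 6 to 15 N to pass the rubber lip, and then stays down.
- cover_end2 (a point): Point on the top face of the cover near its +x end, 118 mm from the middle: a place to press. 66 mm above the lower edge, so 80 mm above the bench when home. Each end needs a push of about 6 to 15 N to pass the rubber lip, and then stays down.
- cell0 (a point): Centre of the floor of a box compartment (-x -y corner in the box's frame), 14 mm above the bench.
- cell1 (a point): Centre of the floor of a box compartment (middle, -y side in the box's frame), 14 mm above the bench.
- cell2 (a point): Centre of the floor of a box compartment (+x -y corner in the box's frame), 14 mm above the bench.
- cell3 (a point): Centre of the floor of a box compartment (-x +y corner in the box's frame), 14 mm above the bench.
- cell4 (a point): Centre of the floor of a box compartment (+x +y corner in the box's frame), 14 mm above the bench.
- pot_a: On the bench at the start: straight-sided teapot body, brown clay, 62 mm across, 58 mm tall: straight sides from 7 to 47 mm up, then a narrower 44 mm neck; a dark spot on its side along +x marks the spout hole. About 0.16 kg. Origin: centre of its underside; z up when it stands upright.
- pot_b: Same as pot_a; lies in a box compartment at the start, or is absent (no pose).
- lid_a: On the bench at the start: teapot lid, brown clay: a 50 mm disc, 8 mm thick at its edge and rising to 12 mm at the middle, with an upright knob 17 mm across reaching 32 mm up. About 0.05 kg. Origin: centre of its underside; z up when the knob points up.
- lid_b: Same as lid_a; lies in a box compartment at the start, or is absent (no pose).
- cup_a: On the bench at the start: plain straight teacup, brown clay, 56 mm across, 52 mm tall. About 0.12 kg. Origin: centre of its underside; z up when upright.
- cup_b: Same as cup_a; lies in a box compartment at the start, or is absent (no pose).
- spout_a: On the bench at the start: curved tapering teapot spout, brown clay, lying flat, 70 mm in x, 58 mm in y, 25 mm thick with a 31 mm rim at its base (-x end), 17 mm at its tip. About 0.06 kg. Origin: under its middle, on the surface it lies on; z up as it lies; the middle part runs about 34 degrees from x towards +y and is 21 mm thick: take it across that, 5 mm to the -y side of the origin.
- spout_b: Same as spout_a; lies in a box compartment at the start, or is absent (no pose).
- handle_a: On the bench at the start: C-shaped teapot handle, brown clay, lying flat, a round bar 12 mm thick; 44 mm in x, 72 mm in y, the straight back of the C (28 mm long, along y) at x = +14 mm, the two ends pointing to -x; take it across the middle of that back. About 0.05 kg. Origin: under its middle, on the surface it lies on; z up as it lies.
- handle_b: Same as handle_a; lies in a box compartment at the start, or is absent (no pose).
- squeeze_bottle: Yellow squeeze bottle, 56 mm across, 120 mm tall, a bystander; origin at the centre of its underside.
- plug_mould: Small plaster mould block, 90 x 70 x 45 mm, a bystander; origin at the centre of its underside.
- scraper: Scraper with wooden handle, 190 mm long, a bystander; origin at the centre of its underside.
There are look-alikes about, which are no part of the job. Leave any blue look-alike of the spout_a alone.

How it is judged:
On the way, in this order (a step that is already met when the one before it is completed fails the run):
1. the set is complete in the box: one piece of each kind, each on the floor of its own compartment, no doubles (((z of pot_a in the frame of box between 0.009 and 0.019 m and angle between pot_a's own z axis and vertical below 0.2 rad and x of pot_a in the frame of box between -0.14 and 0.14 m and y of pot_a in the frame of box between -0.092 and 0.092 m) or (z of pot_b in the frame of box between 0.009 and 0.019 m and angle between pot_b's own z axis and vertical below 0.2 rad and x of pot_b in the frame of box between -0.14 and 0.14 m and y of pot_b in the frame of box between -0.092 and 0.092 m)) and (z of pot_a in the frame of pot_b above 0.006 m or z of pot_a in the frame of pot_b below -0.006 m) and ((z of lid_a in the frame of box between 0.009 and 0.019 m and angle between lid_a's own z axis and vertical below 0.2 rad and x of lid_a in the frame of box between -0.14 and 0.14 m and y of lid_a in the frame of box between -0.092 and 0.092 m) or (z of lid_b in the frame of box between 0.009 and 0.019 m and angle between lid_b's own z axis and vertical below 0.2 rad and x of lid_b in the frame of box between -0.14 and 0.14 m and y of lid_b in the frame of box between -0.092 and 0.092 m)) and (z of lid_a in the frame of lid_b above 0.006 m or z of lid_a in the frame of lid_b below -0.006 m) and ((z of cup_a in the frame of box between 0.009 and 0.019 m and angle between cup_a's own z axis and vertical below 0.2 rad and x of cup_a in the frame of box between -0.14 and 0.14 m and y of cup_a in the frame of box between -0.092 and 0.092 m) or (z of cup_b in the frame of box between 0.009 and 0.019 m and angle between cup_b's own z axis and vertical below 0.2 rad and x of cup_b in the frame of box between -0.14 and 0.14 m and y of cup_b in the frame of box between -0.092 and 0.092 m)) and (z of cup_a in the frame of cup_b above 0.006 m or z of cup_a in the frame of cup_b below -0.006 m) and ((z of spout_a in the frame of box between 0.009 and 0.026 m and x of spout_a in the frame of box between -0.14 and 0.14 m and y of spout_a in the frame of box between -0.092 and 0.092 m) or (z of spout_b in the frame of box between 0.009 and 0.026 m and x of spout_b in the frame of box between -0.14 and 0.14 m and y of spout_b in the frame of box between -0.092 and 0.092 m)) and (z of spout_a in the frame of spout_b above 0.006 m or z of spout_a in the frame of spout_b below -0.006 m) and ((z of handle_a in the frame of box between 0.009 and 0.019 m and x of handle_a in the frame of box between -0.14 and 0.14 m and y of handle_a in the frame of box between -0.092 and 0.092 m) or (z of handle_b in the frame of box between 0.009 and 0.019 m and x of handle_b in the frame of box between -0.14 and 0.14 m and y of handle_b in the frame of box between -0.092 and 0.092 m)) and (z of handle_a in the frame of handle_b above 0.006 m or z of handle_a in the frame of handle_b below -0.006 m) and horizontal distance between any of pot_a, pot_b, lid_a, lid_b, cup_a, cup_b, spout_a, spout_b, handle_a, handle_b and cell0 below 0.035 m and horizontal distance between any of pot_a, pot_b, lid_a, lid_b, cup_a, cup_b, spout_a, spout_b, handle_a, handle_b and cell1 below 0.035 m and horizontal distance between any of pot_a, pot_b, lid_a, lid_b, cup_a, cup_b, spout_a, spout_b, handle_a, handle_b and cell2 below 0.035 m and horizontal distance between any of pot_a, pot_b, lid_a, lid_b, cup_a, cup_b, spout_a, spout_b, handle_a, handle_b and cell3 below 0.035 m and horizontal distance between any of pot_a, pot_b, lid_a, lid_b, cup_a, cup_b, spout_a, spout_b, handle_a, handle_b and cell4 below 0.035 m), for 0.3 s.
2. the cover lies over the box (horizontal distance between cover and box below 0.009 m and z of each of cover_end1, cover_end2 in the frame of box below 0.102 m), for 0.2 s.
At the end, for the whole second after the job is handed in: One of each kind on the box floor (5 mm, spout 12 mm; pot, cup, lid upright to 0.2 rad), one per free compartment (35 mm of its centre), those first in the box still there, doubles on the bench; cover centred to 9 mm, both ends within 4 mm of home, level to 0.03 rad; all at rest (all of step 1 and z of pot_b in the frame of box between 0.009 and 0.019 m and angle between each of pot_b, lid_b, cup_b's own z axis and vertical below 0.2 rad and x of pot_b in the frame of box between -0.14 and 0.14 m and y of pot_b in the frame of box between -0.092 and 0.092 m and z of lid_b in the frame of box between 0.009 and 0.019 m and x of lid_b in the frame of box between -0.14 and 0.14 m and y of lid_b in the frame of box between -0.092 and 0.092 m and z of cup_b in the frame of box between 0.009 and 0.019 m and x of cup_b in the frame of box between -0.14 and 0.14 m and y of cup_b in the frame of box between -0.092 and 0.092 m and z of spout_b in the frame of box between 0.009 and 0.026 m and x of spout_b in the frame of box between -0.14 and 0.14 m and y of spout_b in the frame of box between -0.092 and 0.092 m and z of handle_b in the frame of box between 0.009 and 0.019 m and x of handle_b in the frame of box between -0.14 and 0.14 m and y of handle_b in the frame of box between -0.092 and 0.092 m and horizontal distance between cover and box below 0.009 m and angle between the x axis of cover and the x axis of box, either way round below 0.06 rad and angle between cover's own z axis and vertical below 0.03 rad and z of each of cover_end1, cover_end2 in the frame of box below 0.084 m and linear speed of each of cover, pot_a, pot_b, lid_a, lid_b, cup_a, cup_b, spout_a, spout_b, handle_a, handle_b below 0.02 m/s); the robot touches nothing.
It fails at once if a bystander on the bench is pushed more than 60 mm or knocked over (distance of any of squeeze_bottle, plug_mould, scraper from where it was at the start of the episode above 0.06 m or angle between any of squeeze_bottle, plug_mould's own z axis and vertical above 0.6 rad).
Of pot_b, lid_b, cup_b, spout_b, handle_b only 1 to 2 are there at a start; the rules pass over those that are not, and their reading is None.
At some moment in a run one of handle_a, lid_a, cover may be knocked a few centimetres aside while the robot is not near it.
It also fails if it takes over 208 s, if anything falls off the work surface, if the arm or the gripper's body presses on something with over 40 N, if the wrist force passes 120 N, or if a joint passes its speed limit or range.

### The arm

A 6-joint arm with a two-finger parallel gripper is mounted at the origin on the work surface. World frame = base frame: x ahead of the robot, y to its left, z up, the work surface at z = 0. Lengths are in m, angles in rad, forces in N, time in s.
With the tool pointing down it reaches from about 0.35 to 0.775 m from the base axis. Payload 5.5 kg.
Tool frame: the origin (TCP) lies between the finger pads; the fingertips stand 19 mm ahead of it and the grasp point (between the pads) is the TCP; z points along the fingers, x is the direction in which the jaws open and shut, and the axes are right-handed (so a half turn about z gives the same grasp; the last joint's range is limited). The gripper opens to 85 mm and grips with 20 to 120 N. Pads are 22 mm wide; open, the fingers measure 114 mm over their backs; the gripper's body (76 mm by 85 mm) begins 54 mm behind the grasp point. The pads swing forward as they close: fully open they stand 13 mm farther back than shut.
Start: joints at [-1.258, 0.313, 0.046, 1.304, 0, 1.431], TCP at [0.252, -0.517, 0.25] pointing down, gripper open.
Joint ranges: [-2.76, 2.76], [-0.86, 1.69], [-1.03, 1.26], [-2.2, 2.34], [-1.47, 1.5], [-3.14, 3.14]. Speed limits (rad/s): [2.57, 2.57, 3.14, 3.14, 3.14, 3.14].

### API

Orientations are given as a unit quaternion [w, x, y, z].
In Python, from workcell import env gives the robot as it stands. The module is installed in compiled form; this text tells all that it offers.
- The arm moves only by the tool carry_out, never from a script. Its argument "steps" is a list of rows, each a list of 7 numbers: the gripper command: -1 is shut, 1 is fully open, values between are in proportion, then the shift along the tool's x, y, z in m, then the turn, a rotation vector about the tool's x, y, z in rad. A call has 1 to 20 rows; each row shifts and turns the commanded pose from where the row before left it, along the tool's axes as they then stand; what a row does not reach is not made up. A row lasts 1/8 s, in which the tool goes at most 62.5 mm and 10.7 degrees, less where a joint would pass 70% of its speed; a pose out of reach is approached as far as the arm can. A call with a gripper value outside its range is refused whole. The fingers move at their own pace and stop on an object; "grip_force" is the grip in N (left out, the last holds). Time passes only in rows, so rows that do not move let the fingers close. It gives the time, the measured TCP pose, the force and the opening at its end, in the units of the state.
- env.get_state(): the state, without advancing time (a new reading comes with each control period).
- env.read_camera(name): name is "side" or "top" or "wrist"; returns a dict with "color" (480x640x3 uint8, red, green, blue), "K" (3x3 intrinsics, pixels), "dist" ([k1, k2, p1, p2, k3] as OpenCV has them; the pictures are not rectified), "R" (3x3) and "t" (3): a world point X has camera coordinates R X + t. Camera axes: x right, y down, z forward; pixel columns grow to the right and rows downward; lengths in m; the calibration is good to about 2 mm. A picture is of the moment at which its call begins. There is no depth.
- env.hand_in(): hands the job in, once; it reports no verdict.
The state is a dict: "clock": time; "joint_pos": joint angles; "qvel": joint speeds; "tau": joint torques, N m; "tcp_pos": TCP position; "orientation": TCP orientation; "wrist_force": force on the tool from outside, world axes, zero at the start; "ft_torque": the same for the moment, N m; "finger_gap": finger opening in m.
Only numpy, scipy, OpenCV 4.12 (cv2) and the standard library are available. Lean on these libraries where they do the work, as an engineer would, in place of code of your own. Each camera call takes 0.05 s, during which the arm holds its last target. There are 200 camera calls.

## Working session

There is one attempt and no reset: what is moved stays moved. The work goes in short steps, Python scripts to look and compute and a tool call to move; the robot and the scene stay as the last step left them, time stands still between calls to the robot, and variables do not carry over. Pictures are saved under pics/ and viewed, about 12 in all and at most 16, crops included, and the job is handed in when it is done.

Besides the shell and the picture viewer there is one more tool, called after ">>>" by a JSON object that holds its "fn" and its "kwargs". carry_out: Moves the arm, as the interface text tells. Its arguments: {"type":"object","properties":{"steps":{"type":"array","items":{"type":"array","items":{"type":"number"}}},"grip_force":{"type":"number"}},"required":["steps"]}

```bash
mkdir -p pics
cat > h.py <<'E'
import numpy as np, cv2
from workcell import env
def cam(n):
    return env.read_camera(n)
def ray(c,u,v,z):
    p=cv2.undistortPoints(np.array([[[u,v]]],float),c["K"],np.array(c["dist"]))[0,0]
    R=np.array(c["R"]);t=np.array(c["t"]);o=-R.T@t;d=R.T@np.array([p[0],p[1],1]);return o+d*(z-o[2])/d[2]
def proj(c,X):
    return cv2.projectPoints(np.array(X,float).reshape(-1,1,3),cv2.Rodrigues(np.array(c["R"]))[0],np.array(c["t"],float),np.array(c["K"]),np.array(c["dist"]))[0][:,0]
def save(c,n): cv2.imwrite("pics/"+n,c["color"][:,:,::-1])
E
python3 - <<'E'
from h import *
import pickle
for n in("top","side"):
    c=cam(n);save(c,n+"0.png");pickle.dump(c,open(n+"0.pkl","wb"))
    R=np.array(c["R"]);print(n,-R.T@c["t"],R[2])
s=env.get_state();print(s)
E
```

```text
top [ 0.36437494 -0.02474431  1.20109182] [ 0.12327363 -0.01407021 -0.99227297]
side [ 0.15918476 -0.95021882  0.73442065] [ 0.27494427  0.77493312 -0.56910834]
{'clock': 0.1, 'joint_pos': array([-1.25758290e+00,  3.13922376e-01,  4.50932478e-02,  1.30359421e+00,
       -3.69219575e-05,  1.43120901e+00]), 'qvel': array([-0.00042984, -0.0011903 ,  0.00308594,  0.00028881, -0.00171396,
       -0.00030864]), 'tau': array([ 1.61166361e-03, -4.81728637e+01,  2.99242616e+01,  1.28235959e-02,
       -5.63529818e-05, -7.95766312e-06]), 'tcp_pos': array([ 0.25141115, -0.51665378,  0.24949995]), 'orientation': array([-5.09058591e-04,  8.47786771e-01, -5.30336618e-01, -6.34818751e-04]), 'wrist_force': array([1.91658908, 0.09506058, 0.09492742]), 'ft_torque': array([-0.03536259,  0.03248804,  0.01689575]), 'finger_gap': 0.0853386356657522}
```

View pics/top0.png

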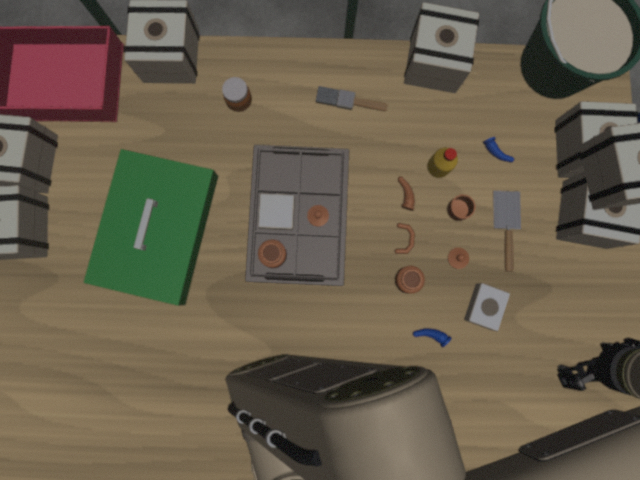

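View pics/side0.png

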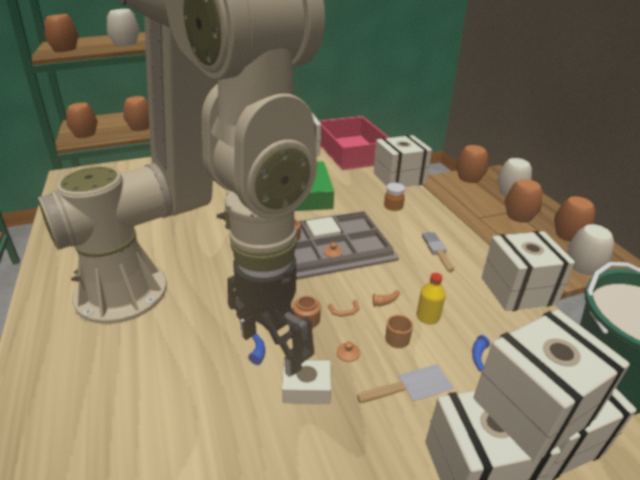

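The box holds a pot (271,252) and a lid (318,215). The plaster block is at (276,211), and the bench has the cup (461,208), spout (407,192), handle (405,238), pot and lid. I'll measure these next.

Run:
```python
from h import *
import pickle
c=pickle.load(open("top0.pkl","rb"));im=c["color"]
hsv=cv2.cvtColor(im,cv2.COLOR_RGB2HSV)
def blobs(m,name,z,amin=40):
    cs,_=cv2.findContours(m,cv2.RETR_EXTERNAL,cv2.CHAIN_APPROX_NONE)
    for k in cs:
        if cv2.contourArea(k)<amin: continue
        (u,v),(w,h),a=cv2.minAreaRect(k);M=cv2.moments(k)
        P=np.array([ray(c,*p,z)[:2] for p in k[:,0].astype(float)]).astype(np.float32)
        r=cv2.minAreaRect(P*1000)
        print(name,(round(M['m10']/M['m00']),round(M['m01']/M['m00'])),"rect mm",np.round(r[0],0),np.round(r[1],0),round(r[2],1))
H,S,V=cv2.split(hsv)
print(hsv[208,451],hsv[190,404],hsv[300,330],hsv[215,310],hsv[230,150],hsv[180,340],hsv[265,480])
roi=np.zeros_like(H);roi[120:350,235:560]=255
clay=cv2.inRange(hsv,(0,110,60),(11,255,255))&roi
blobs(clay,"clay",.02)
green=cv2.inRange(hsv,(50,120,40),(80,255,255));g=np.zeros_like(H);g[120:320,60:235]=255
blobs(green&g,"green",.066,500)
grey=cv2.inRange(hsv,(0,0,60),(180,60,140))&roi
blobs(cv2.morphologyEx(grey,cv2.MORPH_CLOSE,np.ones((5,5))),"grey",.014,300)
a=cv2.resize(im[130:350,240:380],None,fx=2.7,fy=2.7,interpolation=2);b=cv2.resize(im[130:350,390:530],None,fx=2.7,fy=2.7,interpolation=2)
cv2.imwrite("pics/z0.png",np.hstack([a,b])[:,:,::-1])
```

```text
[ 12 126  91] [ 12 108  85] [ 19  86 127] [ 11 135 113] [ 65 129 103] [ 8 23 88] [ 17  84 116]
clay (410, 279) rect mm [ 401. -237.] [59. 59.] 0.2
clay (458, 258) rect mm [ 451. -348.] [45. 44.] 45.5
clay (272, 253) rect mm [453.  76.] [59. 59.] 1.6
clay (406, 240) rect mm [ 492. -225.] [38. 65.] 83.8
clay (318, 215) rect mm [541. -26.] [44. 43.] 1.2
clay (459, 208) rect mm [ 566. -354.] [52. 45.] 30.6
clay (407, 194) rect mm [ 598. -230.] [77. 26.] 8.6
clay (450, 154) rect mm [ 694. -332.] [25. 29.] 45.7
green (149, 227) rect mm [504. 341.] [218. 301.] 78.1
grey (434, 335) rect mm [ 276. -288.] [88. 34.] 70.6
grey (487, 306) rect mm [ 342. -416.] [82. 95.] 70.8
grey (507, 210) rect mm [ 565. -465.] [65. 91.] 88.3
grey (298, 215) rect mm [545.  20.] [224. 320.] 88.6
grey (497, 150) rect mm [ 705. -449.] [82. 36.] 41.7
```

View pics/z0.png

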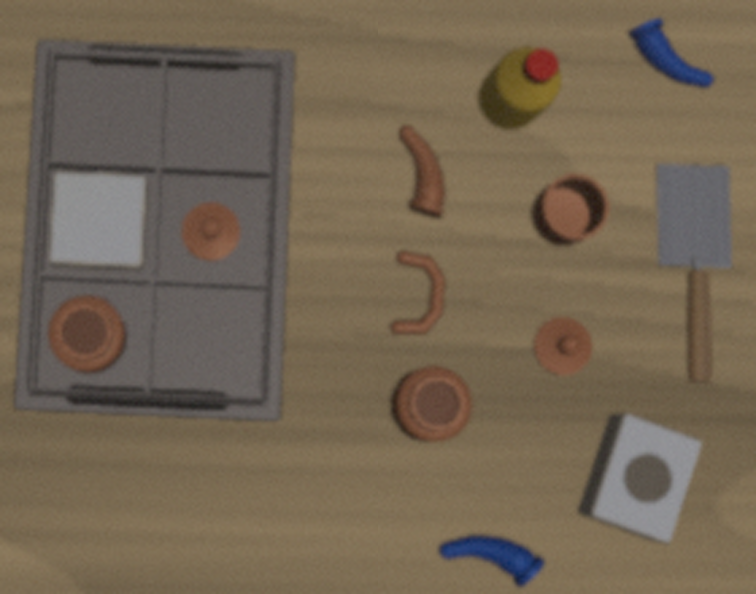

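>>> {"fn": "carry_out", "kwargs": {"steps": [[1, -0.0106, -0.041, -0.0035, 0, 0, 0], [1, -0.0106, -0.041, -0.0035, 0, 0, 0], [1, -0.0106, -0.041, -0.0035, 0, 0, 0], [1, -0.0106, -0.041, -0.0035, 0, 0, 0], [1, -0.0106, -0.041, -0.0035, 0, 0, 0], [1, -0.0106, -0.041, -0.0035, 0, 0, 0], [1, -0.0106, -0.041, -0.0035, 0, 0, 0], [1, -0.0106, -0.041, -0.0035, 0, 0, 0], [1, -0.0106, -0.041, -0.0035, 0, 0, 0], [1, 0, 0, 0, 0, 0, 0], [1, 0, 0, 0, 0, 0, 0]], "grip_force": 40}}

```text
clock: 1.48
tcp_pos: [0.5413, -0.2698, 0.2812]
orientation: [0.0, 0.848, -0.53, -0.001]
wrist_force: [-0.9, 0.1, 0.7]
finger_gap: 0.0853
```

```bash
cat >> h.py <<'E'
def pose():
    s=env.get_state();w,x,y,z=s["orientation"]
    from scipy.spatial.transform import Rotation as Ro
    R=Ro.from_quat([x,y,z,w]).as_matrix();return s,np.array(s["tcp_pos"]),R
def go(X,phi=None):
    """tool-axis shift (before turn) to X, then turn about tool z"""
    s,p,R=pose();a=np.degrees(np.arctan2(R[1,0],R[0,0]))
    print("t",round(s["clock"],2),"p",np.round(p,4),"phi",round(a,1),"tilt",np.round(R[:2,2],4),"gap",round(s["finger_gap"],4),"F",np.round(s["wrist_force"],1))
    if X is not None: print("shift",np.round(R.T@(np.array(X)-p),4))
    if phi is not None: print("turn z",np.round(-np.radians((phi-a+90)%180-90),4))
def claymask(im):
    return cv2.inRange(cv2.cvtColor(cv2.GaussianBlur(im,(3,3),0),cv2.COLOR_RGB2HSV),(0,95,30),(14,255,255))
def blobs(c,m,z,amin=300):
    for k in cv2.findContours(m,cv2.RETR_EXTERNAL,cv2.CHAIN_APPROX_NONE)[0]:
        if cv2.contourArea(k)<amin: continue
        M=cv2.moments(k);u,v=M['m10']/M['m00'],M['m01']/M['m00']
        P=np.array([ray(c,*p,z)[:2] for p in k[:,0].astype(float)]).astype(np.float32)
        r=cv2.minAreaRect(P*1000);print((round(u),round(v)),"cen",np.round(ray(c,u,v,z)[:2],4),"rect",np.round(r[0]),np.round(r[1]),round(r[2],1))
E
python3 - <<'E'
from h import *
import pickle
go(None)
c=cam("wrist");save(c,"w1.png");pickle.dump(c,open("w1.pkl","wb"))
R=np.array(c["R"]);print(-R.T@c["t"],R[2])
blobs(c,claymask(c["color"]),.012)
E
```

```text
t 1.48 p [ 0.5413 -0.2698  0.2812] phi -64.0 tilt [-0.0012  0.0003] gap 0.0853 F [-0.9  0.1  0.7]
[ 0.60557414 -0.23875455  0.4039278 ] [-0.25496138 -0.12451101 -0.9589013 ]
(345, 303) cen [ 0.4537 -0.3499] rect [ 454. -350.] [47. 46.] 26.0
(220, 313) cen [ 0.3845 -0.2341] rect [ 386. -233.] [79. 66.] 30.3
(405, 221) cen [ 0.5606 -0.363 ] rect [ 560. -361.] [66. 59.] 74.6
(259, 223) cen [ 0.495  -0.2317] rect [ 494. -228.] [41. 68.] 85.7
(303, 130) cen [ 0.5957 -0.2319] rect [ 598. -231.] [81. 31.] 5.7
(443, 87) cen [ 0.6878 -0.3321] rect [ 688. -332.] [34. 39.] 26.3
(73, 85) cen [ 0.5395 -0.0221] rect [539. -22.] [50. 52.] 25.3
```

View pics/w1.png

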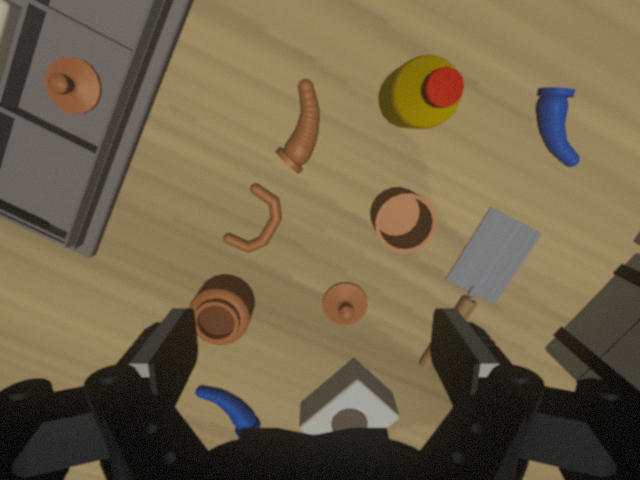

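The wrist view is clear: spout with its rim at (289,160) and tip at (306,83), handle back near (270,220), cup at (404,220), and the blue look-alikes well away.

Run:
```python
from h import *
import pickle
c=pickle.load(open("w1.pkl","rb"));m=claymask(c["color"])
for v in range(84,172,8):
    us=np.where(m[v,270:330])[0]+270;print(v,us.min(),us.max(),np.round(ray(c,us.mean(),v,.0115)[:2],4))
print("handle");
k=np.zeros_like(m);k[175:260,215:290]=m[175:260,215:290]
for p in [(258,189),(276,207),(267,239),(230,238),(273,222)]: print(p,np.round(ray(c,*p,.006)[:2],4))
# cup rim at .052, base .0
ys,xs=np.where(m[180:260,360:445]);
for z in (0,.052): print("cup",[np.round(ray(c,u,v,z)[:2],4) for u,v in((404,189),(435,222),(404,252),(372,222))])
# box slab corner & projection check
t=pickle.load(open("top0.pkl","rb"));h=cv2.cvtColor(t["color"],cv2.COLOR_RGB2HSV)
g=cv2.inRange(h,(0,0,50),(180,60,150));g[:,:235]=0;g[:,365:]=0;g[:135]=0;g[295:]=0
k=max(cv2.findContours(cv2.morphologyEx(g,5,np.ones((3,3)))if 0 else g,0,1)[0],key=cv2.contourArea)
print("slab quad",[np.round(ray(t,*p,.014)[:2],4) for p in cv2.approxPolyDP(cv2.convexHull(k),8,True)[:,0].astype(float)])
c2=np.array([[.448,-.026,.014],[.544,-.028,.014],[.640,-.030,.014],[.45,.07,.014],[.642,.066,.014]]);print(np.round(proj(t,c2)))
```

```text
84 300 311 [ 0.6339 -0.2166]
92 300 313 [ 0.6281 -0.2204]
100 301 315 [ 0.6223 -0.2247]
108 302 317 [ 0.6165 -0.2291]
116 301 318 [ 0.6101 -0.2322]
124 299 317 [ 0.6029 -0.2341]
132 295 316 [ 0.5953 -0.2352]
140 289 315 [ 0.5872 -0.2354]
148 285 312 [ 0.579  -0.2356]
156 280 309 [ 0.5704 -0.2353]
164 288 300 [ 0.5633 -0.2382]
handle
(258, 189) [ 0.5245 -0.2162]
(276, 207) [ 0.5157 -0.2401]
(267, 239) [ 0.4808 -0.2457]
(230, 238) [ 0.465  -0.2107]
(273, 222) [ 0.5001 -0.2438]
cup [array([ 0.5885, -0.3495]), array([ 0.5727, -0.3957]), array([ 0.5298, -0.3829]), array([ 0.5438, -0.3366])]
cup [array([ 0.5907, -0.3352]), array([ 0.5769, -0.3755]), array([ 0.5396, -0.3643]), array([ 0.5517, -0.324 ])]
slab quad [array([0.7051, 0.126 ]), array([ 0.7004, -0.0935]), array([ 0.3845, -0.084 ]), array([0.3914, 0.1352])]
[[317. 256.]
 [319. 215.]
 [320. 174.]
 [275. 255.]
 [279. 172.]]
```

>>> {"fn": "carry_out", "kwargs": {"steps": [[1, 0, 0, 0, 0, 0, 0.14], [1, 0, 0, 0, 0, 0, 0.14], [1, -0.0123, -0.032, 0.04, 0, 0, 0], [1, -0.0123, -0.032, 0.04, 0, 0, 0], [0.2, 0, 0, 0.03, 0, 0, 0], [0.2, 0, 0, 0.03, 0, 0, 0], [0.2, 0, 0, 0.03, 0, 0, 0], [0.2, 0, 0, 0.03, 0, 0, 0], [0.2, 0, 0, 0.03, 0, 0, 0], [0.2, 0, 0, 0.015, 0, 0, 0], [0.2, 0, 0, 0.014, 0, 0, 0], [0.2, 0, 0, 0, 0, 0, 0], [-1, 0, 0, 0, 0, 0, 0], [-1, 0, 0, 0, 0, 0, 0], [-1, 0, 0, 0, 0, 0, 0], [-1, 0, 0, 0, 0, 0, 0], [-1, 0, 0, 0, 0, 0, 0], [-1, 0, 0, 0, 0, 0, 0]]}}

```text
clock: 3.78
tcp_pos: [0.6012, -0.2352, 0.0242]
orientation: [-0.0, 0.766, -0.643, 0.001]
wrist_force: [-1.8, 0.1, 6.2]
finger_gap: 0.0225
```

Run:
```python
from h import *
go((.6,-.2345,.15),-80)
```

```text
t 3.77 p [ 0.6012 -0.2352  0.0242] phi -80.1 tilt [ 0.0019 -0.0014] gap 0.0225 F [-1.8  0.1  6.2]
shift [-0.0006  0.0009 -0.1258]
turn z -0.0017
```

>>> {"fn": "carry_out", "kwargs": {"steps": [[-1, 0, 0, -0.03, 0, 0, 0], [-1, 0, 0, -0.045, 0, 0, 0], [-1, 0, 0, -0.055, 0, 0, 0], [-1, -0.0407, -0.01346, 0, 0, 0, 0], [-1, -0.0407, -0.01346, 0, 0, 0, 0], [-1, -0.0407, -0.01346, 0, 0, 0, 0], [-1, -0.0407, -0.01346, 0, 0, 0, 0], [-1, -0.0407, -0.01346, 0, 0, 0, 0], [-1, -0.0407, -0.01346, 0, 0, 0, 0], [-1, -0.0407, -0.01346, 0, 0, 0, 0], [-1, 0, 0, 0, 0, 0, 0], [-1, 0, 0, 0, 0, 0, 0]]}}

```text
clock: 5.28
tcp_pos: [0.644, 0.0622, 0.1525]
orientation: [0.0, 0.766, -0.643, -0.0]
wrist_force: [-0.5, -1.0, -1.1]
finger_gap: 0.0231
```

Run:
```python
from h import *
go((.645,.062,.041),-80)
c=cam("wrist");save(c,"w2.png")
```

```text
t 5.28 p [0.644  0.0622 0.1525] phi -80.1 tilt [-0.0005 -0.0004] gap 0.0231 F [-0.5 -1.  -1.1]
shift [ 0.0003 -0.001   0.1115]
turn z -0.0012
```

View pics/w2.png

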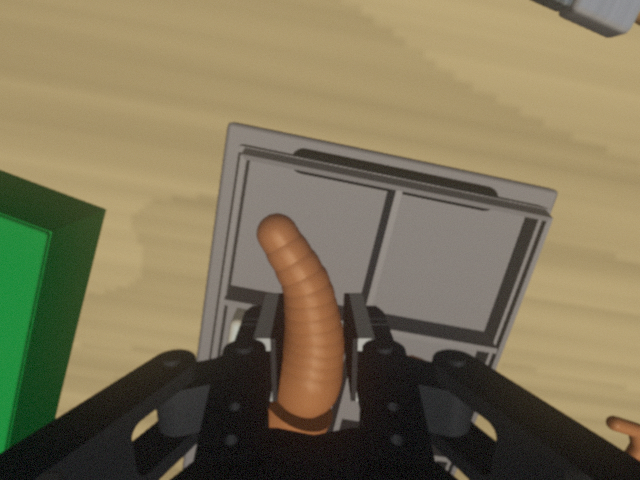

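The spout is held between the pads over the far left compartment (about (310,230)). Lowering it and releasing.

>>> {"fn": "carry_out", "kwargs": {"steps": [[-1, 0, 0, 0.045, 0, 0, 0], [-1, 0, 0, 0.035, 0, 0, 0], [-1, 0, 0, 0.02, 0, 0, 0], [-1, 0, 0, 0.011, 0, 0, 0], [-1, 0, 0, 0, 0, 0, 0], [-0.1, 0, 0, 0, 0, 0, 0], [-0.1, 0, 0, 0, 0, 0, 0], [-0.1, 0, 0, 0, 0, 0, 0], [-0.1, 0, 0, -0.03, 0, 0, 0], [-0.1, 0, 0, -0.05, 0, 0, 0], [-0.1, 0, 0, -0.06, 0, 0, 0], [0.4, 0, 0, -0.06, 0, 0, 0], [0.4, 0.035, 0.01, 0, 0, 0, 0], [0.4, 0.035, 0.01, 0, 0, 0, 0], [0.4, 0.035, 0.01, 0, 0, 0, 0], [0.4, 0.035, 0.01, 0, 0, 0, 0], [0.4, 0, 0, 0, 0, 0, 0], [0.4, 0, 0, 0, 0, 0, 0]]}}

```text
clock: 7.58
tcp_pos: [0.629, -0.0822, 0.242]
orientation: [-0.0, 0.765, -0.644, 0.0]
wrist_force: [-0.6, 0.4, 0.7]
finger_gap: 0.0599
```

Run:
```python
from h import *
go((.565,-.350,.15))
c=cam("wrist");save(c,"w3.png");blobs(c,claymask(c["color"]),.026)
import pickle;pickle.dump(c,open("w3.pkl","wb"))
t=cam("top");print();blobs(t,claymask(t["color"]),.02,60);save(t,"t3.png")
```

```text
t 7.58 p [ 0.629  -0.0822  0.242 ] phi -80.1 tilt [0.0003 0.0003] gap 0.0599 F [-0.6  0.4  0.7]
shift [0.2528 0.109  0.0919]
(122, 352) cen [0.4581 0.0766] rect [452.  84.] [44. 82.] 31.9
(594, 333) cen [ 0.5569 -0.3697] rect [ 557. -364.] [82. 58.] 73.2
(239, 288) cen [ 0.5457 -0.0278] rect [545. -28.] [48. 46.] 59.1
(144, 171) cen [0.6373 0.0642] rect [640.  66.] [85. 34.] 4.6

(410, 279) cen [ 0.4    -0.2367] rect [ 399. -236.] [61. 66.] 0.9
(458, 258) cen [ 0.4506 -0.3478] rect [ 451. -349.] [48. 49.] 1.0
(407, 239) cen [ 0.492  -0.2296] rect [ 492. -226.] [42. 70.] 85.7
(462, 207) cen [ 0.5683 -0.3574] rect [ 569. -357.] [58. 64.] 1.2
(278, 165) cen [0.656 0.069] rect [654.  68.] [62. 22.] 17.4
(450, 153) cen [ 0.6945 -0.3329] rect [ 694. -332.] [28. 33.] 45.7
(240, 103) cen [0.8045 0.1619] rect [807. 164.] [37. 60.] 21.3
(92, 114) cen [0.7736 0.5109] rect [794. 507.] [129. 260.] 41.5
```

View pics/w3.png

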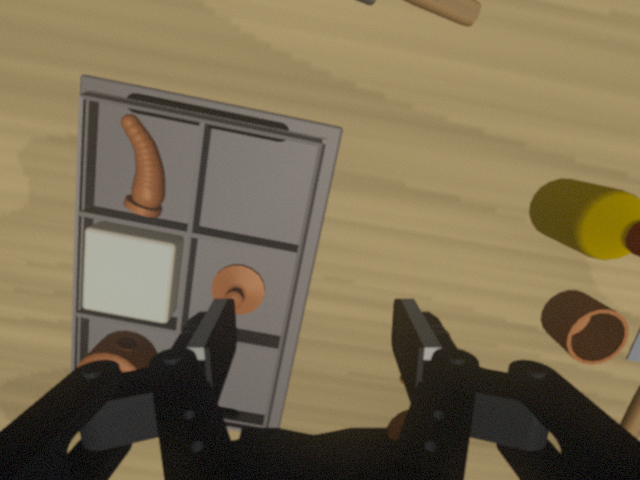

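The spout lies flat in its compartment (rim near (143,208)), and the box lid and pot are undisturbed. The cup is next.

>>> {"fn": "carry_out", "kwargs": {"steps": [[1, 0.0422, 0.018, 0, 0, 0, 0], [1, 0.0422, 0.018, 0, 0, 0, 0], [1, 0.0422, 0.018, 0, 0, 0, 0], [1, 0.0422, 0.018, 0, 0, 0, 0], [1, 0.0422, 0.018, 0, 0, 0, 0], [1, 0.0422, 0.018, 0, 0, 0, 0], [1, 0, 0, 0.05, 0, 0, 0], [1, 0, 0, 0.05, 0, 0, 0], [1, 0, 0, 0, 0, 0, 0], [1, 0, 0, 0.04, 0, 0, 0], [1, 0, 0, 0.04, 0, 0, 0], [1, 0, 0, 0.02, 0, 0, 0], [1, 0, 0, 0, 0, 0, 0], [-1, 0, 0, 0, 0, 0, 0], [-1, 0, 0, 0, 0, 0, 0], [-1, 0, 0, 0, 0, 0, 0], [-1, 0, 0, 0, 0, 0, 0], [-1, 0, 0, 0, 0, 0, 0]]}}

```text
clock: 9.93
tcp_pos: [0.5677, -0.3515, 0.0446]
orientation: [-0.0, 0.766, -0.643, 0.002]
wrist_force: [-0.3, 1.0, 6.5]
finger_gap: 0.0544
```

Run:
```python
from h import *
go((.640,-.030,.16))
```

```text
t 9.93 p [ 0.5677 -0.3515  0.0446] phi -80.1 tilt [ 0.0039 -0.0026] gap 0.0544 F [-0.3  1.   6.5]
shift [-0.3039 -0.127  -0.1159]
```

>>> {"fn": "carry_out", "kwargs": {"steps": [[-1, 0, 0, -0.02, 0, 0, 0], [-1, 0, 0, -0.05, 0, 0, 0], [-1, 0, 0, -0.05, 0, 0, 0], [-1, -0.038, -0.0159, 0, 0, 0, 0], [-1, -0.038, -0.0159, 0, 0, 0, 0], [-1, -0.038, -0.0159, 0, 0, 0, 0], [-1, -0.038, -0.0159, 0, 0, 0, 0], [-1, -0.038, -0.0159, 0, 0, 0, 0], [-1, -0.038, -0.0159, 0, 0, 0, 0], [-1, -0.038, -0.0159, 0, 0, 0, 0], [-1, -0.038, -0.0159, 0, 0, 0, 0], [-1, 0, 0, 0, 0, 0, 0], [-1, 0, 0, 0, 0, 0, 0]]}}

```text
clock: 11.55
tcp_pos: [0.6391, -0.0294, 0.1621]
orientation: [0.0, 0.766, -0.643, 0.0]
wrist_force: [-0.5, -0.2, -1.0]
finger_gap: 0.0547
```

Run:
```python
from h import *
go((.640,-.030,.0605))
c=cam("wrist");save(c,"w4.png")
```

```text
t 11.55 p [ 0.6391 -0.0294  0.1621] phi -80.1 tilt [ 0.0003 -0.0006] gap 0.0547 F [-0.5 -0.2 -1. ]
shift [ 0.0007 -0.0008  0.1016]
```

View pics/w4.png

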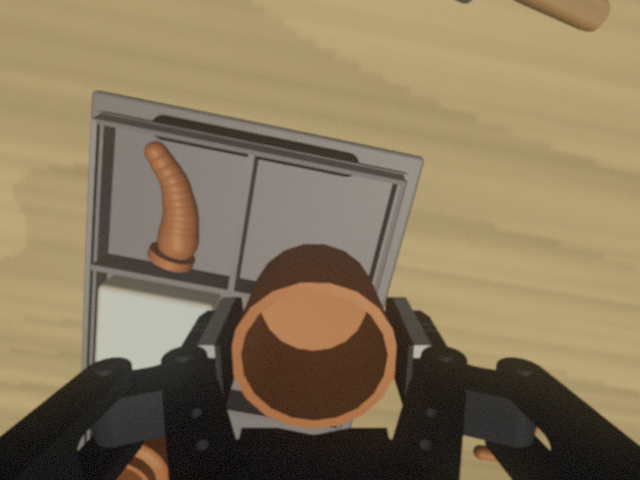

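The cup is held upright over its compartment. Lowering it.

>>> {"fn": "carry_out", "kwargs": {"steps": [[-1, 0, 0, 0.045, 0, 0, 0], [-1, 0, 0, 0.03, 0, 0, 0], [-1, 0, 0, 0.015, 0, 0, 0], [-1, 0, 0, 0.012, 0, 0, 0], [-1, 0, 0, 0, 0, 0, 0], [0.5, 0, 0, 0, 0, 0, 0], [0.5, 0, 0, 0, 0, 0, 0], [0.5, 0, 0, 0, 0, 0, 0], [0.5, 0, 0, -0.02, 0, 0, 0], [0.5, 0, 0, -0.04, 0, 0, 0], [0.5, 0, 0, -0.05, 0, 0, 0], [0.5, 0, 0, -0.06, 0, 0, 0], [0.5, 0.04, 0.03, 0, 0, 0, 0], [0.5, 0.04, 0.03, 0, 0, 0, 0], [0.5, 0.04, 0.02, 0, 0, 0, 0], [0.5, 0, 0, 0, 0, 0, 0], [0.5, 0, 0, 0, 0, 0, 0]]}}

```text
clock: 13.72
tcp_pos: [0.581, -0.161, 0.23]
orientation: [-0.0, 0.765, -0.644, 0.0]
wrist_force: [-0.5, -0.3, 0.2]
finger_gap: 0.0646
```

Run:
```python
from h import *
import pickle
go(None)
t=cam("top");blobs(t,claymask(t["color"]),.006,60)
c=cam("wrist");save(c,"w5.png");pickle.dump(c,open("w5.pkl","wb"));blobs(c,claymask(c["color"]),.006)
```

```text
t 13.72 p [ 0.581 -0.161  0.23 ] phi -80.1 tilt [0.0004 0.0002] gap 0.0646 F [-0.5 -0.3  0.2]
(458, 258) cen [ 0.4514 -0.3516] rect [ 452. -352.] [48. 49.] 1.0
(272, 253) cen [0.4538 0.0773] rect [454.  78.] [60. 62.] 1.2
(318, 215) cen [ 0.5436 -0.0259] rect [544. -26.] [46. 46.] 27.6
(321, 171) cen [ 0.6485 -0.031 ] rect [647. -30.] [60. 54.] 1.3
(279, 172) cen [0.6445 0.0653] rect [648.  67.] [78. 27.] 10.7
(240, 103) cen [0.8092 0.1641] rect [812. 166.] [40. 60.] 23.6
(93, 112) cen [0.7821 0.5162] rect [799. 513.] [131. 263.] 41.5
(357, 405) cen [ 0.3844 -0.2408] rect [ 379. -243.] [96. 67.] 10.5
(488, 357) cen [ 0.4631 -0.358 ] rect [ 463. -359.] [47. 20.] 58.5
(31, 318) cen [0.4272 0.0912] rect [422.  87.] [69. 96.] 86.9
(371, 310) cen [ 0.4931 -0.2318] rect [ 493. -228.] [42. 70.] 86.0
(152, 230) cen [ 0.5365 -0.0212] rect [536. -21.] [50. 52.] 9.9
(582, 148) cen [ 0.6727 -0.3789] rect [ 672. -379.] [38. 50.] 4.7
(148, 117) cen [ 0.634  -0.0114] rect [631. -12.] [79. 67.] 77.4
(42, 94) cen [0.637  0.0771] rect [640.  78.] [86. 40.] 2.1
```

View pics/w5.png

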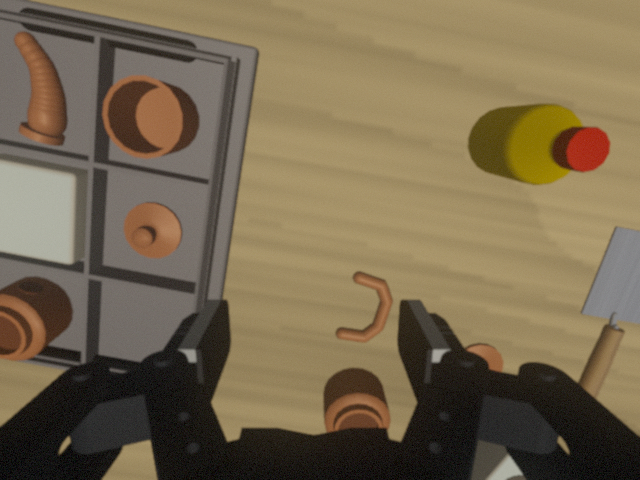

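The cup stands upright in its compartment at (150,117), and the handle hasn't moved: back at about (385,308), ends pointing left. I'll measure the back.

Run:
```python
from h import *
import pickle
c=pickle.load(open("w5.pkl","rb"));m=claymask(c["color"])
m[:260]=0;m[350:]=0;m[:,:325]=0;m[:,400:]=0
ys,xs=np.where(m);P=np.array([ray(c,u,v,.006)[:2] for u,v in zip(xs.astype(float),ys.astype(float))])
for x in np.arange(.455,.535,.006):
    q=P[abs(P[:,0]-x)<.002];
    if len(q): print(round(x,3),np.round([q[:,1].min(),q[:,1].max()],4))
go((.493,-.242,.10),-96)
```

```text
0.461 [-0.236  -0.2051]
0.467 [-0.2416 -0.2052]
0.473 [-0.2454 -0.2301]
0.479 [-0.2471 -0.2356]
0.485 [-0.248  -0.2381]
0.491 [-0.2485 -0.2386]
0.497 [-0.2487 -0.2388]
0.503 [-0.2494 -0.2389]
0.509 [-0.2485 -0.2361]
0.515 [-0.2452 -0.2281]
0.521 [-0.2408 -0.2096]
0.527 [-0.2358 -0.2099]
t 13.82 p [ 0.5813 -0.1602  0.2299] phi -80.0 tilt [0.0002 0.0002] gap 0.0641 F [-0.1 -0.2 -0.1]
shift [0.0653 0.1011 0.1298]
turn z 0.2788
```

>>> {"fn": "carry_out", "kwargs": {"steps": [[0.18, 0, 0, 0, 0, 0, 0.115], [0.18, 0, 0, 0, 0, 0, 0.115], [0.18, 0.0292, 0.0276, 0, 0, 0, 0], [0.18, 0.0292, 0.0276, 0, 0, 0, 0], [0.18, 0.0292, 0.0276, 0, 0, 0, 0], [0.18, 0, 0, 0.05, 0, 0, 0], [0.18, 0, 0, 0.05, 0, 0, 0], [0.18, 0, 0, 0, 0, 0, 0], [0.18, 0, 0, 0.045, 0, 0, 0], [0.18, 0, 0, 0.04, 0, 0, 0], [0.18, 0, 0, 0.024, 0, 0, 0], [0.18, 0, 0, 0, 0, 0, 0], [-1, 0, 0, 0, 0, 0, 0], [-1, 0, 0, 0, 0, 0, 0], [-1, 0, 0, 0, 0, 0, 0], [-1, 0, 0, 0, 0, 0, 0], [-1, 0, 0, 0, 0, 0, 0]]}}

```text
clock: 15.95
tcp_pos: [0.4948, -0.2447, 0.0229]
orientation: [0.001, -0.687, 0.727, -0.002]
wrist_force: [-0.4, 1.4, 5.3]
finger_gap: 0.0102
```

Run:
```python
from h import *
go((.449,-.037,.16),-93)
```

```text
t 15.95 p [ 0.4948 -0.2447  0.0229] phi -93.3 tilt [ 0.0034 -0.0018] gap 0.0102 F [-0.4  1.4  5.3]
shift [-0.2045  0.0571 -0.1377]
turn z -0.0048
```

>>> {"fn": "carry_out", "kwargs": {"steps": [[-1, 0, 0, -0.03, 0, 0, 0], [-1, 0, 0, -0.05, 0, 0, 0], [-1, 0, 0, -0.055, 0, 0, 0], [-1, -0.0415, 0.0116, 0, 0, 0, 0], [-1, -0.0415, 0.0116, 0, 0, 0, 0], [-1, -0.0415, 0.0116, 0, 0, 0, 0], [-1, -0.0415, 0.0116, 0, 0, 0, 0], [-1, -0.0415, 0.0116, 0, 0, 0, 0], [-1, 0, 0, 0, 0, 0, 0], [-1, 0, 0, 0, 0, 0, 0]]}}

```text
clock: 17.2
tcp_pos: [0.4478, -0.0337, 0.1565]
orientation: [0.0, -0.687, 0.727, -0.001]
wrist_force: [-0.7, -0.5, -0.7]
finger_gap: 0.01
```

Run:
```python
from h import *
go((.449,-.034,.039),-93)
c=cam("wrist");save(c,"w6.png")
```

```text
t 17.2 p [ 0.4478 -0.0337  0.1565] phi -93.2 tilt [ 0.0018 -0.0009] gap 0.01 F [-0.7 -0.5 -0.7]
shift [ 1.000e-04 -1.000e-03  1.175e-01]
turn z -0.0043
```

View pics/w6.png

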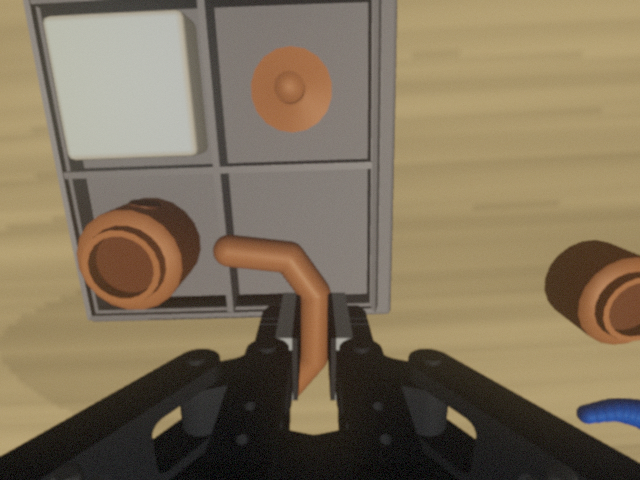

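The handle is held over the near right compartment. Lowering it and releasing.

>>> {"fn": "carry_out", "kwargs": {"steps": [[-1, 0, 0, 0.045, 0, 0, 0], [-1, 0, 0, 0.035, 0, 0, 0], [-1, 0, 0, 0.022, 0, 0, 0], [-1, 0, 0, 0.015, 0, 0, 0], [-1, 0, 0, 0, 0, 0, 0], [-0.42, 0, 0, 0, 0, 0, 0], [-0.42, 0, 0, 0, 0, 0, 0], [-0.42, 0, 0, -0.02, 0, 0, 0], [-0.42, 0, 0, -0.05, 0, 0, 0], [-0.42, 0, 0, -0.06, 0, 0, 0], [-0.42, 0, 0, -0.06, 0, 0, 0], [-0.42, 0, 0, -0.05, 0, 0, 0], [-0.42, -0.04, -0.01, 0, 0, 0, 0], [-0.42, -0.04, -0.01, 0, 0, 0, 0], [-0.42, -0.04, -0.01, 0, 0, 0, 0], [-0.42, -0.04, -0.01, 0, 0, 0, 0], [-0.42, -0.04, -0.01, 0, 0, 0, 0], [-0.42, 0, 0, 0, 0, 0, 0], [-0.42, 0, 0, 0, 0, 0, 0]]}}

```text
clock: 19.62
tcp_pos: [0.5052, 0.1046, 0.2804]
orientation: [-0.016, 0.715, -0.698, -0.017]
wrist_force: [-0.4, -0.5, -0.4]
finger_gap: 0.025
```

Run:
```python
from h import *
import pickle
go(None)
t=cam("top");save(t,"t7.png");pickle.dump(t,open("t7.pkl","wb"));blobs(t,claymask(t["color"]),.02,60)
c=cam("wrist");save(c,"w7.png");pickle.dump(c,open("w7.pkl","wb"))
a=cv2.resize(t["color"][110:330,70:390],(640,440));b=cv2.resize(c["color"],(160,120))
cv2.imwrite("pics/m7.png",cv2.resize(np.hstack([cv2.resize(t["color"][120:320,80:360],(420,300)),cv2.resize(c["color"],(380,300))]),None,fx=1,fy=1)[:,:,::-1])
for cc,nm in((t,"top"),(c,"wrist")):
    h=cv2.cvtColor(cc["color"],cv2.COLOR_RGB2HSV)
    g=cv2.inRange(h,(50,100,90 if nm=="top" else 60),(80,255,255))
    if nm=="top": g[:120]=0;g[320:]=0;g[:,:60]=0;g[:,240:]=0
    print(nm);blobs(cc,g,.066,800)
    w=cv2.inRange(h,(0,0,130),(180,60,255))
    k=max(cv2.findContours(g,0,1)[0],key=cv2.contourArea);M=np.zeros_like(g);cv2.fillPoly(M,[cv2.convexHull(k)],255)
    blobs(cc,w&M,.1,60)
```

```text
t 19.62 p [0.5052 0.1046 0.2804] phi -88.6 tilt [-0.0023  0.046 ] gap 0.025 F [-0.4 -0.5 -0.4]
(410, 279) cen [ 0.3998 -0.237 ] rect [ 401. -237.] [63. 64.] 0.2
(458, 258) cen [ 0.4505 -0.3478] rect [ 450. -347.] [48. 49.] 45.0
(316, 257) cen [ 0.4459 -0.024 ] rect [446. -20.] [39. 67.] 85.0
(272, 253) cen [0.4527 0.0762] rect [453.  76.] [61. 59.] 46.4
(318, 215) cen [ 0.5414 -0.0256] rect [541. -26.] [44. 43.] 1.2
(321, 171) cen [ 0.6451 -0.0308] rect [644. -30.] [59. 53.] 1.3
(279, 172) cen [0.6409 0.0642] rect [646.  66.] [79. 27.] 10.7
(450, 153) cen [ 0.6943 -0.3328] rect [ 694. -332.] [28. 33.] 45.7
(94, 114) cen [0.772  0.5064] rect [790. 509.] [125. 250.] 40.4
top
(117, 231) cen [0.4916 0.4126] rect [516. 399.] [106. 304.] 78.8
wrist
(96, 184) cen [0.5214 0.3047] rect [497. 309.] [178. 306.] 78.4
(30, 206) cen [0.5081 0.3422] rect [505. 341.] [ 23. 112.] 76.1
```

View pics/m7.png

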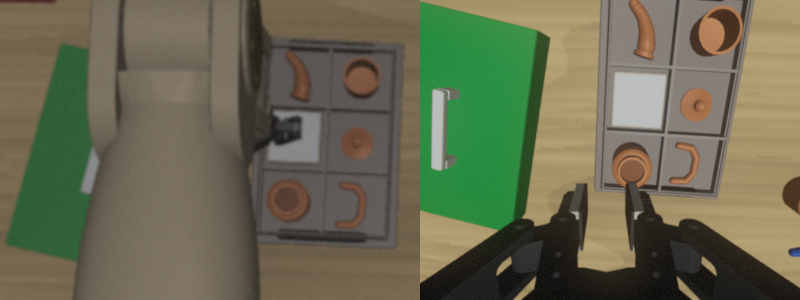

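All five kinds are now in the box, one in each free compartment. Next is the cover; I'll correct the small tool tilt while moving there.

```bash
cat >> h.py <<'E'
def turnfix(phi):
    from scipy.spatial.transform import Rotation as Ro
    s,p,R=pose();a=np.radians(phi);T=np.array([[np.cos(a),np.sin(a),0],[np.sin(a),-np.cos(a),0],[0,0,-1]])
    print("rotvec",np.round(Ro.from_matrix(R.T@T).as_rotvec(),4),"joints",np.round(s["joint_pos"],2));return T
E
python3 - <<'E'
from h import *
T=turnfix(-102);s,p,R=pose();print("shift after turn",np.round(T.T@(np.array([.505,.341,.24])-p),4))
E
```

```text
rotvec [0.0063 0.0458 0.2329] joints [ 0.02  0.19 -0.05  1.34  0.05  3.14]
shift after turn [-0.2315  0.0493  0.0405]
```

The last joint is at its limit, so I'll take the cover with the half-turned grasp (phi = 78°).

>>> {"fn": "carry_out", "kwargs": {"steps": [[0.2, 0, 0, 0, 0.0063, 0.0458, -0.1], [0.2, 0, 0, 0, 0, 0, -0.17], [0.2, 0, 0, 0, 0, 0, -0.17], [0.2, 0, 0, 0, 0, 0, -0.17], [0.2, 0, 0, 0, 0, 0, -0.17], [0.2, 0, 0, 0, 0, 0, -0.17], [0.2, 0, 0, 0, 0, 0, -0.17], [0.2, 0, 0, 0, 0, 0, -0.17], [0.2, 0, 0, 0, 0, 0, -0.17], [0.2, 0, 0, 0, 0, 0, -0.17], [0.2, 0, 0, 0, 0, 0, -0.17], [0.2, 0, 0, 0, 0, 0, -0.17], [0.2, 0, 0, 0, 0, 0, -0.17], [0.2, 0, 0, 0, 0, 0, -0.17], [0.2, 0, 0, 0, 0, 0, -0.17], [0.2, 0, 0, 0, 0, 0, -0.17], [0.2, 0, 0, 0, 0, 0, -0.17], [0.2, 0, 0, 0, 0, 0, -0.09], [0.2, 0, 0, 0, 0, 0, 0]]}}

```text
clock: 22.1
tcp_pos: [0.5052, 0.1044, 0.2806]
orientation: [0.002, 0.777, 0.629, 0.003]
wrist_force: [0.8, -0.0, 0.2]
finger_gap: 0.0512
```

Run:
```python
from h import *
go((.505,.341,.27));T=turnfix(78);s,p,R=pose();print("shift after turn",np.round(T.T@(np.array([.505,.341,.27])-p),4))
```

```text
t 22.1 p [0.5052 0.1044 0.2806] phi 78.0 tilt [0.008 0.001] gap 0.0512 F [ 0.8 -0.   0.2]
shift [ 0.2314 -0.0494  0.0109]
rotvec [ 0.0076 -0.0026  0.0001] joints [ 0.05  0.18 -0.05  1.33  0.    0.26]
shift after turn [ 0.2314 -0.0493  0.0106]
```

>>> {"fn": "carry_out", "kwargs": {"steps": [[0.2, 0.0386, -0.0082, 0, 0.0076, -0.0026, 0], [0.2, 0.0386, -0.0082, 0, 0, 0, 0], [0.2, 0.0386, -0.0082, 0, 0, 0, 0], [0.2, 0.0386, -0.0082, 0, 0, 0, 0], [0.2, 0.0386, -0.0082, 0, 0, 0, 0], [0.2, 0.0386, -0.0082, 0, 0, 0, 0], [0.2, 0, 0, 0, 0, 0, 0], [0.2, 0, 0, 0, 0, 0, 0]]}}

```text
clock: 23.1
tcp_pos: [0.5048, 0.3411, 0.2804]
orientation: [0.0, 0.777, 0.63, -0.0]
wrist_force: [-0.3, 0.2, -0.5]
finger_gap: 0.0514
```

Run:
```python
from h import *
import pickle
go(None)
c=cam("wrist");save(c,"w8.png");pickle.dump(c,open("w8.pkl","wb"))
h=cv2.cvtColor(c["color"],cv2.COLOR_RGB2HSV)
g=cv2.inRange(h,(50,100,60),(80,255,255));blobs(c,g,.066,2000)
w=cv2.inRange(h,(0,0,150),(180,50,255));blobs(c,w,.1,300)
```

```text
t 23.1 p [0.5048 0.3411 0.2804] phi 78.1 tilt [-0.0004 -0.0006] gap 0.0514 F [-0.3  0.2 -0.5]
(320, 170) cen [0.4716 0.3524] rect [503. 346.] [214. 305.] 78.3
(56, 299) cen [0.5263 0.115 ] rect [527. 115.] [63. 64.] 88.5
(320, 212) cen [0.4992 0.3467] rect [503. 346.] [ 15. 107.] 78.1
```

View pics/w8.png

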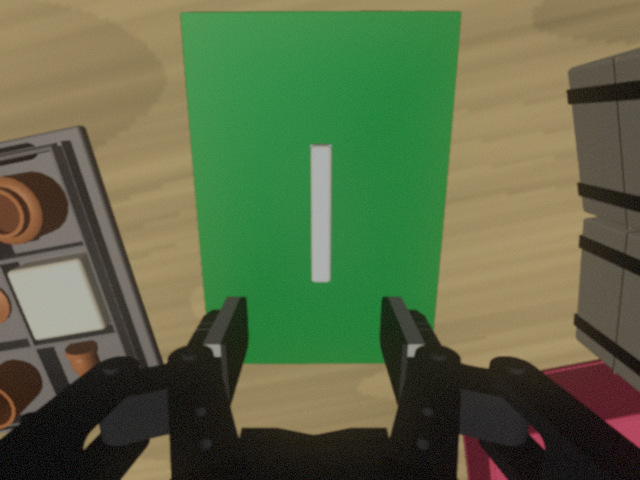

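The bar is centred between the fingers (column 320) and the cover is aligned with the jaws. Descending to grip.

>>> {"fn": "carry_out", "kwargs": {"grip_force": 70, "steps": [[0.2, 0.003, -0.0016, 0.04, 0, 0, 0], [0.2, 0, 0, 0.05, 0, 0, 0], [0.2, 0, 0, 0.04, 0, 0, 0], [0.2, 0, 0, 0.035, 0, 0, 0], [0.2, 0, 0, 0.02, 0, 0, 0], [0.2, 0, 0, 0, 0, 0, 0], [-1, 0, 0, 0, 0, 0, 0], [-1, 0, 0, 0, 0, 0, 0], [-1, 0, 0, 0, 0, 0, 0], [-1, 0, 0, 0, 0, 0, 0], [-1, 0, 0, 0, 0, 0, 0], [-1, 0, 0, 0, 0, 0, 0], [-1, 0, 0, -0.02, 0, 0, 0], [-1, 0, 0, -0.04, 0, 0, 0], [-1, 0, 0, -0.04, 0, 0, 0], [-1, 0, 0, -0.03, 0, 0, 0], [-1, 0, 0, 0, 0, 0, 0], [-1, 0, 0, 0, 0, 0, 0]]}}

```text
clock: 25.4
tcp_pos: [0.5031, 0.3445, 0.2238]
orientation: [-0.0, 0.776, 0.63, -0.001]
wrist_force: [0.4, -0.2, -4.0]
finger_gap: 0.0144
```

Run:
```python
from h import *
import pickle
go((.5454,.0209,.225),88.3)
c=cam("wrist");save(c,"w9.png");pickle.dump(c,open("w9.pkl","wb"))
s,p,R=pose()
h=cv2.cvtColor(c["color"],cv2.COLOR_RGB2HSV)
g=cv2.inRange(h,(50,100,60),(80,255,255));blobs(c,g,p[2]-.094+.066,2000)
w=cv2.inRange(h,(0,0,150),(180,50,255));blobs(c,w,p[2]+.006,300)
```

```text
t 25.4 p [0.5031 0.3445 0.2238] phi 78.1 tilt [-0.0022 -0.0011] gap 0.0144 F [ 0.4 -0.2 -4. ]
shift [-0.308   0.108  -0.0009]
turn z -0.1776
(313, 167) cen [0.4474 0.3552] rect [472. 350.] [210. 164.] 78.1
(27, 331) cen [0.4769 0.2518] rect [476. 249.] [26. 29.] 88.7
(313, 300) cen [0.4853 0.3475] rect [491. 346.] [15. 93.] 78.3
```

View pics/w9.png

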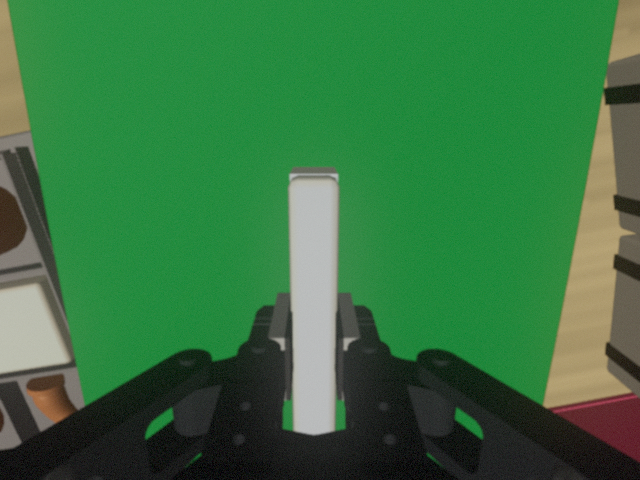

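The cover is lifted level, with the bar end at (313,175). I'll cross-check the box pose from the wrist views and the bar offset along its length.

Run:
```python
from h import *
import pickle
s,p,R=pose();c=pickle.load(open("w9.pkl","rb"))
h=cv2.cvtColor(c["color"],cv2.COLOR_RGB2HSV);w=cv2.inRange(h,(0,0,140),(180,50,255))
col=np.where(w[:,313])[0];print("bar top row",col[(col>150)][:3])
e=ray(c,313.5,col[col>150][0]+.0,p[2]-.094+.1);print("bar end rel tool y",(R.T@(e-p)))
e=ray(c,313.5,178,p[2]-.094+.1);print("  row178",(R.T@(e-p)))
C=np.array([.5454,.0209]);a=np.radians(-1.7);Q=np.array([[np.cos(a),-np.sin(a)],[np.sin(a),np.cos(a)]])
sl=np.array([[x,y] for x,y in((.16,.112),(.16,-.112),(-.16,-.112),(-.16,.112))])@Q.T+C
for n in("w3","w7","t7"):
    c=pickle.load(open(n+".pkl","rb"));im=c["color"].copy()
    hs=cv2.cvtColor(im,cv2.COLOR_RGB2HSV);g=cv2.inRange(hs,(0,0,40),(180,50,170))
    uv=proj(c,np.c_[sl,np.full(4,.014)]);print(n,np.round(uv,1).tolist())
    # refine: corner of slab by edge-line fits near predicted edges
    gr=cv2.GaussianBlur(hs[:,:,1],(3,3),0).astype(float)  # saturation: grey low, wood high
    for i in range(4):
        A,B=np.r_[sl[i],.014],np.r_[sl[(i+1)%4],.014];nrm=np.cross(B-A,[0,0,1]);nrm/=-np.linalg.norm(nrm)
        ds=[]
        for f in np.linspace(.08,.92,40):
            o=np.arange(-.012,.0121,.0005);X=A+(B-A)*f+np.outer(o,nrm);q=proj(c,X)
            if (q<2).any() or (q[:,0]>637).any() or (q[:,1]>330 if n!="t7" else q[:,1]>478).any(): continue
            v=cv2.remap(gr.astype(np.float32),q[:,0].astype(np.float32)[None],q[:,1].astype(np.float32)[None],1)[0]
            d=np.gradient(v);k=np.argmax(abs(d))
            if abs(v[-1]-v[0])>25: ds.append((f,o[k]*1000))
        if len(ds)>6: ds=np.array(ds);print(" edge",i,len(ds),"offset mm med",np.median(ds[:,1]),"slope",np.round(np.polyfit(*ds.T,1),1), "nrm",np.round(nrm,2))
```

```text
bar top row [173 174 175]
bar end rel tool y [-0.00047636 -0.05832639 -0.00583024]
  row178 [-0.00047555 -0.05686939 -0.00583446]
w3 [[78.0, 70.5], [343.6, 126.4], [277.2, 430.9], [66.9, 394.1]]
 edge 0 37 offset mm med -1.499999999999991 slope [ 2.2 -3.2] nrm [ 1.   -0.03 -0.  ]
 edge 1 25 offset mm med -0.49999999999999 slope [ 1.5 -0.9] nrm [-0.03 -1.    0.  ]
 edge 3 32 offset mm med -1.9999999999999913 slope [ 2.1 -3.3] nrm [ 0.03  1.   -0.  ]
w7 [[305.2, -37.1], [569.7, -22.7], [500.9, 319.6], [290.9, 305.4]]
 edge 1 38 offset mm med -1.499999999999991 slope [ 4.5 -4.3] nrm [-0.03 -1.    0.  ]
 edge 2 35 offset mm med -1.499999999999991 slope [ 0.2 -1.7] nrm [-1.    0.03 -0.  ]
 edge 3 39 offset mm med -1.499999999999991 slope [ 1.9 -2.5] nrm [ 0.03  1.   -0.  ]
t7 [[253.2, 143.5], [349.0, 148.4], [343.0, 286.1], [243.9, 281.1]]
 edge 0 40 offset mm med -0.9999999999999905 slope [ 1.  -1.8] nrm [ 1.   -0.03 -0.  ]
 edge 1 40 offset mm med -0.49999999999999 slope [ 1.3 -1.2] nrm [-0.03 -1.    0.  ]
 edge 2 40 offset mm med -0.9999999999999905 slope [ 0.8 -1.2] nrm [-1.    0.03 -0.  ]
 edge 3 16 offset mm med -2.749999999999992 slope [-8.2 -1.3] nrm [ 0.03  1.   -0.  ]
```

>>> {"fn": "carry_out", "kwargs": {"steps": [[-1, 0, 0, 0, 0, 0, -0.092], [-1, 0, 0, 0, 0, 0, -0.092], [-1, -0.0359, 0.0058, 0, 0, 0, 0], [-1, -0.0359, 0.0058, 0, 0, 0, 0], [-1, -0.0359, 0.0058, 0, 0, 0, 0], [-1, -0.0359, 0.0058, 0, 0, 0, 0], [-1, -0.0359, 0.0058, 0, 0, 0, 0], [-1, -0.0359, 0.0058, 0, 0, 0, 0], [-1, -0.0359, 0.0058, 0, 0, 0, 0], [-1, -0.0359, 0.0058, 0, 0, 0, 0], [-1, -0.0359, 0.0058, 0, 0, 0, 0], [-1, 0, 0, 0, 0, 0, 0], [-1, 0, 0, 0, 0, 0, 0], [-1, 0, 0, 0, 0, 0, 0]]}}

```text
clock: 27.2
tcp_pos: [0.548, 0.0216, 0.2249]
orientation: [-0.001, 0.715, 0.699, -0.0]
wrist_force: [-0.1, -0.4, -3.4]
finger_gap: 0.0145
```

Run:
```python
from h import *
import pickle
go((.5474,.0205,.13),88.65);turnfix(88.65)
c=cam("side");save(c,"s10.png");t=cam("top");save(t,"t10.png");w=cam("wrist");save(w,"w10.png")
i=np.hstack([cv2.resize(x["color"],(400,300)) for x in (c,w)]);cv2.imwrite("pics/m10.png",i[:,:,::-1])
```

```text
t 27.2 p [0.548  0.0216 0.2249] phi 88.7 tilt [-0.0013  0.0005] gap 0.0145 F [-0.1 -0.4 -3.4]
shift [-0.0012 -0.0005  0.0949]
turn z 0.0014
rotvec [-0.0013 -0.0005  0.0014] joints [-0.11  0.27 -0.07  1.23  0.   -0.08]
```

View pics/m10.png

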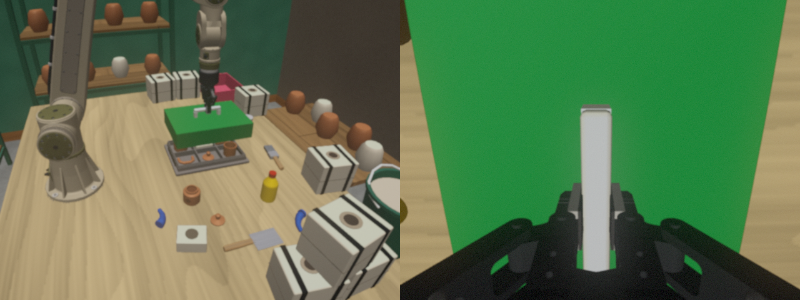

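The cover hangs level over the box. Lowering it slowly, with a force check on the way.

>>> {"fn": "carry_out", "kwargs": {"steps": [[-1, -0.001, 0, 0.03, 0, 0, 0], [-1, 0, 0, 0.03, 0, 0, 0], [-1, 0, 0, 0.02, 0, 0, 0], [-1, 0, 0, 0.01, 0, 0, 0], [-1, 0, 0, 0.005, 0, 0, 0], [-1, 0, 0, 0.004, 0, 0, 0], [-1, 0, 0, 0, 0, 0, 0]]}}

```text
clock: 28.22
tcp_pos: [0.5487, 0.0197, 0.1269]
orientation: [0.0, 0.715, 0.699, 0.0]
wrist_force: [0.1, 0.9, -3.5]
finger_gap: 0.014
```

>>> {"fn": "carry_out", "kwargs": {"steps": [[-1, 0, 0, 0.002, 0, 0, 0], [-1, 0, 0, 0.002, 0, 0, 0], [-1, 0, 0, 0, 0, 0, 0]]}}

```text
clock: 28.6
tcp_pos: [0.5493, 0.0195, 0.1234]
orientation: [0.001, 0.715, 0.699, 0.001]
wrist_force: [2.3, -0.0, 3.3]
finger_gap: 0.0143
```

Run:
```python
from h import *
go(None)
c=cam("side");save(c,"s11.png");a=c["color"][150:310,230:430];cv2.imwrite("pics/s11z.png",cv2.resize(a,None,fx=4,fy=3.7,interpolation=2)[:590,:,::-1])
```

```text
t 28.6 p [0.5493 0.0195 0.1234] phi 88.6 tilt [ 0.0021 -0.0003] gap 0.0143 F [ 2.3 -0.   3.3]
```

View pics/s11z.png

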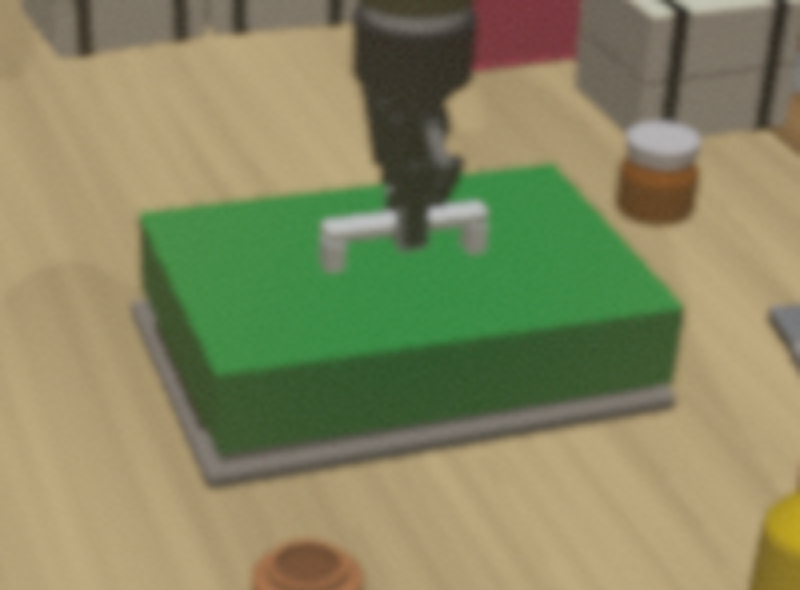

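Contact on the rubber lips came at about the expected height, and the cover sits square over the box. Releasing and checking.

>>> {"fn": "carry_out", "kwargs": {"steps": [[-1, 0, 0, 0.001, 0, 0, 0], [0.2, 0, 0, 0, 0, 0, 0], [0.2, 0, 0, 0, 0, 0, 0], [0.2, 0, 0, 0, 0, 0, 0], [0.2, 0, 0, -0.03, 0, 0, 0], [0.2, 0, 0, -0.05, 0, 0, 0], [-1, 0, 0.04, -0.02, 0, 0, 0], [-1, 0, 0.04, 0, 0, 0, 0], [-1, 0, 0.036, 0, 0, 0, 0], [-1, 0, 0, 0, 0, 0, 0], [-1, 0, 0, 0, 0, 0, 0], [-1, 0, 0, 0, 0, 0, 0]]}}

```text
clock: 30.15
tcp_pos: [0.6635, 0.0171, 0.2218]
orientation: [-0.0, 0.715, 0.699, -0.0]
wrist_force: [0.7, -0.6, -0.0]
finger_gap: 0.0002
```

```bash
cat > cov.py <<'E'
from h import *
go((.6645,.017,.11),88.65);turnfix(88.65)
c=cam("side");h=cv2.cvtColor(c["color"],cv2.COLOR_RGB2HSV)
# all-green region (top + visible walls)
g=cv2.inRange(h,(50,90,30),(85,255,255));g[:150]=0
top=cv2.inRange(h,(50,90,105),(85,255,255));top[:150]=0
k=max(cv2.findContours(g,0,1)[0],key=cv2.contourArea)
q=cv2.approxPolyDP(cv2.convexHull(k),4,True)[:,0].astype(float);print("hull",q.tolist())
C=np.array([.5454,.0205]);a=np.radians(-1.35);Q=np.array([[np.cos(a),-np.sin(a)],[np.sin(a),np.cos(a)]])
co=np.array([[x,y] for x,y in((-.154,.108),(-.154,-.108),(.154,-.108),(.154,.108))])@Q.T+C
for z in (.014,.028): print("pred edge",z,"low",np.round(proj(c,np.c_[co,np.full(4,z)]),1).tolist(),"top",np.round(proj(c,np.c_[co,np.full(4,z+.066)]),1).tolist())
save(c,"cov%d.png"%int(env.get_state()["clock"]*10))
E
python3 cov.py
```

```text
t 30.15 p [0.6635 0.0171 0.2218] phi 88.7 tilt [-0.0006  0.0002] gap 0.0002 F [ 0.7 -0.6 -0. ]
shift [-1.000e-04  1.100e-03  1.118e-01]
turn z 0.0002
rotvec [-0.0006 -0.0001  0.0002] joints [-0.1   0.5   0.26  1.33  0.   -0.07]
hull [[399.0, 235.0], [396.0, 248.0], [381.0, 257.0], [290.0, 270.0], [267.0, 208.0], [368.0, 198.0]]
pred edge 0.014 low [[264.5, 230.5], [283.8, 276.6], [397.2, 255.6], [365.4, 214.7]] top [[263.4, 210.4], [283.1, 255.0], [400.2, 234.7], [367.1, 195.3]]
pred edge 0.028 low [[264.3, 226.3], [283.7, 272.2], [397.8, 251.2], [365.8, 210.6]] top [[263.2, 205.9], [283.0, 250.2], [400.8, 230.1], [367.5, 191.0]]
```

>>> {"fn": "carry_out", "kwargs": {"steps": [[-1, 0, 0.001, 0.05, 0, 0, 0], [-1, 0, 0, 0.04, 0, 0, 0], [-1, 0, 0, 0.013, 0, 0, 0], [-1, 0, 0, 0, 0, 0, 0]]}}

```text
clock: 30.7
tcp_pos: [0.6649, 0.017, 0.1186]
orientation: [-0.0, 0.715, 0.699, -0.0]
wrist_force: [0.4, 0.0, -0.0]
finger_gap: 0.0001
```

>>> {"fn": "carry_out", "kwargs": {"steps": [[-1, 0, 0, 0.003, 0, 0, 0], [-1, 0, 0, 0.003, 0, 0, 0], [-1, 0, 0, 0, 0, 0, 0]]}}

```text
clock: 31.08
tcp_pos: [0.6658, 0.017, 0.1132]
orientation: [0.0, 0.715, 0.699, 0.0]
wrist_force: [0.2, 0.5, 0.1]
finger_gap: -0.0001
```

>>> {"fn": "carry_out", "kwargs": {"steps": [[-1, 0, 0, 0.003, 0, 0, 0], [-1, 0, 0, 0.003, 0, 0, 0], [-1, 0, 0, 0, 0, 0, 0]]}}

```text
clock: 31.45
tcp_pos: [0.6652, 0.017, 0.1061]
orientation: [-0.0, 0.715, 0.699, -0.0]
wrist_force: [-0.4, 0.6, -0.4]
finger_gap: -0.0002
```

>>> {"fn": "carry_out", "kwargs": {"steps": [[-1, 0, 0, 0.003, 0, 0, 0], [-1, 0, 0, 0.002, 0, 0, 0], [-1, 0, 0, 0, 0, 0, 0]]}}

```text
clock: 31.82
tcp_pos: [0.6655, 0.017, 0.1014]
orientation: [-0.0, 0.715, 0.699, -0.0]
wrist_force: [0.4, -0.0, 0.1]
finger_gap: 0.0001
```

>>> {"fn": "carry_out", "kwargs": {"steps": [[-1, 0, 0, 0.003, 0, 0, 0], [-1, 0, 0, 0.002, 0, 0, 0], [-1, 0, 0, 0, 0, 0, 0]]}}

```text
clock: 32.2
tcp_pos: [0.6657, 0.017, 0.1008]
orientation: [0.001, 0.715, 0.699, 0.001]
wrist_force: [-8.0, 0.3, 19.8]
finger_gap: -0.0
```

Run:
```python
from h import *
go(None)
c=cam("side");save(c,"s12.png");a=c["color"][150:310,230:430];cv2.imwrite("pics/s12z.png",cv2.resize(a,None,fx=4,fy=3.7,interpolation=2)[:590,:,::-1])
```

```text
t 32.2 p [0.6657 0.017  0.1008] phi 88.7 tilt [ 0.0029 -0.0005] gap -0.0 F [-8.   0.3 19.8]
```

View pics/s12z.png

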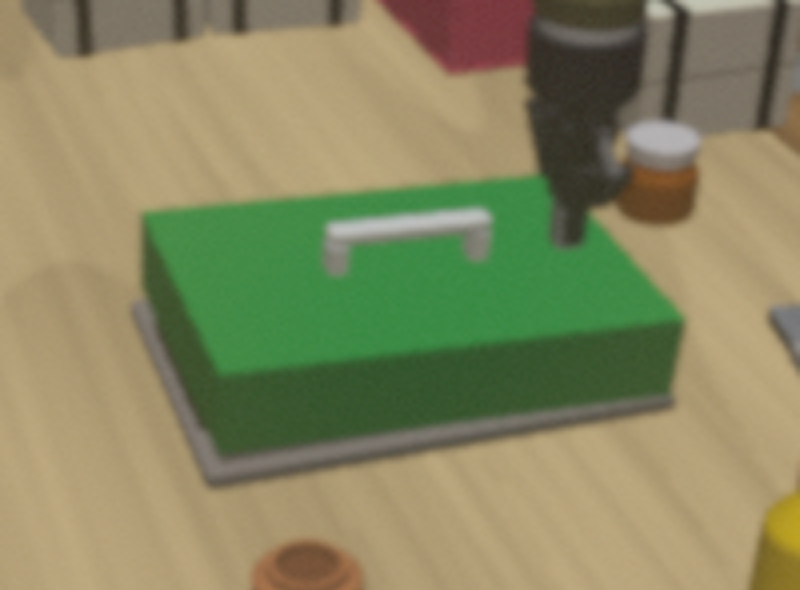

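The +x end (right) is down at about home height with 20 N on it; the -x end still sits on its lip. Moving over to press that end.

>>> {"fn": "carry_out", "kwargs": {"steps": [[-1, 0, 0, -0.04, 0, 0, 0], [-1, 0, 0, -0.06, 0, 0, 0], [-1, 0, -0.04, 0, 0, 0, 0], [-1, 0, -0.05, 0, 0, 0, 0], [-1, 0, -0.05, 0, 0, 0, 0], [-1, 0, -0.05, 0, 0, 0, 0], [-1, 0, -0.046, 0, 0, 0, 0], [-1, 0, 0, 0, 0, 0, 0], [-1, 0, 0, 0.04, 0, 0, 0], [-1, 0, 0, 0.035, 0, 0, 0], [-1, 0, 0, 0, 0, 0, 0]]}}

```text
clock: 33.62
tcp_pos: [0.4284, 0.0226, 0.1198]
orientation: [-0.002, 0.715, 0.699, -0.001]
wrist_force: [-0.6, -0.6, -0.0]
finger_gap: 0.0002
```

Run:
```python
from h import *
go((.4285,.0225,.115),88.65);turnfix(88.65)
```

```text
t 33.62 p [0.4284 0.0226 0.1198] phi 88.7 tilt [-0.0043  0.0007] gap 0.0002 F [-0.6 -0.6 -0. ]
shift [-0.0001  0.0001  0.0048]
turn z 0.0001
rotvec [-0.0043 -0.0006  0.0001] joints [-0.13  0.13 -0.53  0.92  0.   -0.11]
```

>>> {"fn": "carry_out", "kwargs": {"steps": [[-1, 0, 0, 0.003, 0, 0, 0], [-1, 0, 0, 0.003, 0, 0, 0], [-1, 0, 0, 0, 0, 0, 0]]}}

```text
clock: 34.0
tcp_pos: [0.4302, 0.0224, 0.1162]
orientation: [0.001, 0.715, 0.699, 0.0]
wrist_force: [0.1, 0.3, -0.0]
finger_gap: 0.0001
```

>>> {"fn": "carry_out", "kwargs": {"steps": [[-1, 0, 0, 0.002, 0, 0, 0], [-1, 0, 0, 0.002, 0, 0, 0], [-1, 0, 0, 0, 0, 0, 0]]}}

```text
clock: 34.38
tcp_pos: [0.4298, 0.0225, 0.1121]
orientation: [0.0, 0.715, 0.699, 0.0]
wrist_force: [-1.1, 0.5, 6.2]
finger_gap: 0.0003
```

>>> {"fn": "carry_out", "kwargs": {"steps": [[-1, 0, 0, 0.002, 0, 0, 0], [-1, 0, 0, 0.002, 0, 0, 0], [-1, 0, 0, 0, 0, 0, 0]]}}

```text
clock: 34.75
tcp_pos: [0.429, 0.0225, 0.109]
orientation: [0.0, 0.715, 0.699, -0.0]
wrist_force: [-3.7, 0.4, 5.7]
finger_gap: -0.0
```

>>> {"fn": "carry_out", "kwargs": {"steps": [[-1, 0, 0, 0.002, 0, 0, 0], [-1, 0, 0, 0.002, 0, 0, 0], [-1, 0, 0, 0, 0, 0, 0]]}}

```text
clock: 35.12
tcp_pos: [0.4295, 0.0225, 0.1032]
orientation: [-0.0, 0.715, 0.699, -0.0]
wrist_force: [-0.1, -0.6, 0.2]
finger_gap: -0.0001
```

>>> {"fn": "carry_out", "kwargs": {"steps": [[-1, 0, 0, 0.002, 0, 0, 0], [-1, 0, 0, 0.001, 0, 0, 0], [-1, 0, 0, 0, 0, 0, 0]]}}

```text
clock: 35.5
tcp_pos: [0.4295, 0.0225, 0.1004]
orientation: [-0.0, 0.715, 0.699, -0.0]
wrist_force: [0.6, -1.4, -0.8]
finger_gap: -0.0001
```

It snapped past the lip. I'll press to the stop, then re-press the other end.

>>> {"fn": "carry_out", "kwargs": {"steps": [[-1, 0, 0, 0.002, 0, 0, 0], [-1, 0, 0, 0.002, 0, 0, 0], [-1, 0, 0, 0, 0, 0, 0], [-1, 0, 0, 0, 0, 0, 0]]}}

```text
clock: 36.0
tcp_pos: [0.4298, 0.0224, 0.0989]
orientation: [0.001, 0.715, 0.699, 0.0]
wrist_force: [-7.1, 0.6, 24.6]
finger_gap: -0.0001
```

>>> {"fn": "carry_out", "kwargs": {"steps": [[-1, 0, 0, -0.04, 0, 0, 0], [-1, 0, 0, -0.04, 0, 0, 0], [-1, 0, 0.04, 0, 0, 0, 0], [-1, 0, 0.05, 0, 0, 0, 0], [-1, 0, 0.05, 0, 0, 0, 0], [-1, 0, 0.05, 0, 0, 0, 0], [-1, 0, 0.046, 0, 0, 0, 0], [-1, 0, 0, 0, 0, 0, 0], [-1, 0, 0, 0.04, 0, 0, 0], [-1, 0, 0, 0.035, 0, 0, 0], [-1, 0, 0, 0, 0, 0, 0], [-1, 0, 0, 0.003, 0, 0, 0], [-1, 0, 0, 0, 0, 0, 0]]}}

```text
clock: 37.62
tcp_pos: [0.6649, 0.017, 0.0991]
orientation: [-0.0, 0.715, 0.699, -0.0]
wrist_force: [-0.5, -0.2, 2.6]
finger_gap: 0.0001
```

>>> {"fn": "carry_out", "kwargs": {"steps": [[-1, 0, 0, 0.002, 0, 0, 0], [-1, 0, 0, 0.001, 0, 0, 0], [-1, 0, 0, 0, 0, 0, 0]]}}

```text
clock: 38.0
tcp_pos: [0.6649, 0.017, 0.099]
orientation: [0.0, 0.715, 0.699, 0.0]
wrist_force: [-9.0, -0.3, 18.7]
finger_gap: 0.0
```

Both ends stop at 80 mm, which is home. Retreating for a final check.

>>> {"fn": "carry_out", "kwargs": {"steps": [[-1, 0, 0, -0.04, 0, 0, 0], [-1, 0, 0, -0.05, 0, 0, 0], [-1, 0, 0, -0.05, 0, 0, 0], [-1, 0.04, 0, 0, 0, 0, 0], [-1, 0.045, 0, 0, 0, 0, 0], [-1, 0.045, 0, 0, 0, 0, 0], [-1, 0.045, 0, 0, 0, 0, 0], [-1, 0.045, 0, 0, 0, 0, 0], [-1, 0.04, 0, 0, 0, 0, 0], [-1, 0, 0, 0, 0, 0, 0], [-1, 0, 0, 0, 0, 0, 0]]}}

```text
clock: 39.38
tcp_pos: [0.6713, 0.2766, 0.2353]
orientation: [-0.0, 0.715, 0.699, -0.0]
wrist_force: [-0.2, -0.5, -1.2]
finger_gap: 0.0002
```

Run:
```python
from h import *
go(None)
t=cam("top");c=cam("side");h=cv2.cvtColor(t["color"],cv2.COLOR_RGB2HSV)
g=cv2.inRange(h,(50,90,50),(85,255,255));g[:120]=0;g[320:]=0;g[:,:225]=0;g[:,370:]=0
blobs(t,g,.08,800)
i=np.hstack([cv2.resize(t["color"][100:360,220:540],(400,325)),cv2.resize(c["color"][150:410,200:520],(400,325))]);cv2.imwrite("pics/fin.png",i[:,:,::-1])
```

```text
t 39.38 p [0.6713 0.2766 0.2353] phi 88.7 tilt [-0.0005 -0.0005] gap 0.0002 F [-0.2 -0.5 -1.2]
(297, 211) cen [0.5417 0.0189] rect [545.  19.] [214. 306.] 88.6
```

View pics/fin.png

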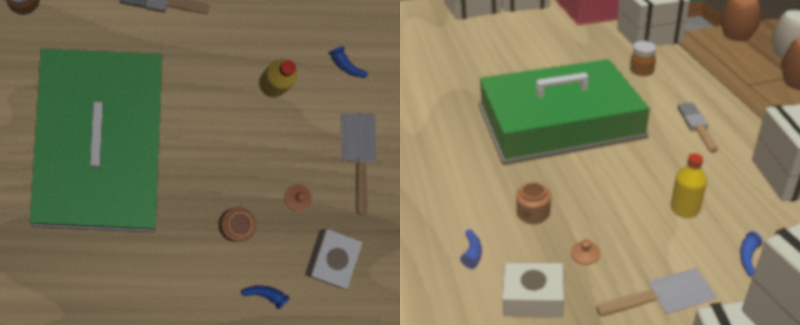

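The cover is centred at (0.545, 0.019), aligned with the box and level. Pot_a, lid_a, the look-alikes and the bystanders are where they were.

```bash
python3 -c "
from workcell import env
print(env.hand_in())"
```

```text
the job is handed in; nothing more can be done
None
```

The teapot set is complete in the damp box and the cover is pressed home. I handed the job in at about 39 s; no verdict is reported.

**Pieces:** The box already held a pot and a lid. I added the spout, cup and handle from the bench, each in its own compartment. The last view before covering showed all five pieces in separate compartments, with the pot, lid and cup standing upright.

**Cover:** The +x end dropped past its lip on release. The -x end snapped through when pressed, at a little over 6 N. I then pressed both ends to the stop with about 19 to 25 N, and both stopped with the top face about 80 mm above the bench, which is home.

**Last checks:** The top view put the cover at (0.545, 0.019) against the box at (0.545, 0.020), both turned about -1.4°. The spare pot and lid, the blue look-alikes, the bottle, the scraper and the mould looked undisturbed, and the robot was clear of everything.

**Did not agree:** The side-camera height estimate between release and pressing was too coarse to judge how far down the cover was. I relied on the contact heights instead. The wrist's last joint also reached its limit once, which tilted the empty tool slightly; I corrected that before gripping the cover.

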